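# Set the phone stand's arm to its mark and lock it

## Robot

A 6-joint arm with a two-finger parallel gripper is mounted at the origin on the work surface. World frame = base frame: x ahead of the robot, y to its left, z up, the work surface at z = 0. Lengths are in m, angles in degrees, forces in N, time in s.
With the tool pointing down it reaches from about 0.25 to 0.725 m from the base axis. Payload 9.7 kg.
Tool frame: the origin (TCP) lies at the very end of the fingers, on their centre line; the grasp point (between the pads) lies 19 mm behind it; y points along the fingers, x is the direction in which the jaws open and shut, and the axes are right-handed (so a half turn about y gives the same grasp; the last joint's range is limited). The gripper opens to 85 mm and grips with 20 to 120 N. Pads are 22 mm wide; open, the fingers measure 114 mm over their backs; the gripper's body (76 mm by 85 mm) begins 54 mm behind the grasp point. The pads swing forward as they close: fully open they stand 13 mm farther back than shut.
Start: joints at [-69.672, 4.979, 10.078, 95.1, 0, 90], TCP at [0.191, -0.516, 0.231] pointing down, gripper open.
Joint ranges: [-179.16, 179.16], [-48.56, 103.87], [-65.8, 70.77], [-126.05, 130.52], [-82.76, 87.17], [-180, 180]. Speed limits (degrees/s): [127.2, 127.2, 147.25, 180, 180, 180].

## Interface

Orientations are given as [roll, pitch, yaw] about the fixed x, y, z axes, in that order (R = Rz(yaw) Ry(pitch) Rx(roll)).
In Python, from workcell import bot gives the robot as it stands.
- The arm moves only by the shell command python3 -m jog 'ROWS' [FORCE]. ROWS is JSON, a list of rows, each a list of 7 numbers: the closure, from 0 (fully open) to 1 (shut), then the shift along the world's x, y, z in units of 25 mm (1.0 is 25 mm), then the turn, a rotation vector about the world's x, y, z in units of 5 degrees (1.0 is 5 degrees). A call has 1 to 5 rows; each row is the pose to reach, as a shift and turn from the pose commanded when the call began; what a row does not reach only later rows make up. A row lasts 1/10 s, in which the tool goes at most 50 mm and 8.59 degrees, less where a joint would pass 70% of its speed; a pose out of reach is approached as far as the arm can. A call with a gripper value outside its range is refused whole. The fingers move at their own pace and stop on an object; FORCE is the grip in N (left out, the last holds). Time passes only in rows, so rows that repeat a pose let the fingers close. It gives the time, the measured TCP pose, the force and the opening at its end, in the units of the state.
- bot.get_obs(): the state, without advancing time (a new reading comes with each control period).
- bot.camera(name): name is "scene" or "top" or "wrist"; returns (picture, depth): 400x640x3 uint8, red, green, blue; 400x640 float32, m along the optical axis (not along the pixel's ray), 0 where there is no reading.
- bot.camera_model(name): a dict with "fx", "fy", "cx", "cy" (pixels), "rvec" (rotation vector, rad) and "tvec" (3), from world to camera coordinates, as OpenCV has them; the wrist camera has in their place "tool_from_camera" (4x4, takes a point from camera to tool coordinates, whose origin is the TCP and whose axes are the tool frame's). Camera axes: x right, y down, z forward; pixel columns grow to the right and rows downward; lengths in m; the calibration is good to about 2 mm. A picture is of the moment at which its call begins: read the wrist's pose just before it. camera_model takes no time and is no camera call.
- bot.job_done(): hands the job in, once; it reports no verdict.
Trained networks look in the newest picture that a camera, given by its name, has taken for a name from the list of things; names that differ only in an ending like _2 or _b are one class to them, and where a whole thing is asked for, a point or a joint stands for the part that bears it (a point fixed in the world has none). Each returns a list of dicts, best first, with "conf" (0 to 1); they miss things now and then, are a little off and sometimes report something else, mostly with a low value. They report only what shows in the picture. A call takes as long as a camera call.
- bot.regions_of(camera, label): "pixels" (400x640 bool, what is visible of it) and "point" ([row, column] in pixels, amid what is visible of it).
The state is a dict: "time": time; "q": joint angles; "qd": joint speeds; "joint_efforts": joint torques, N m; "ee_pos": TCP position; "tcp_rot": TCP orientation; "wrist_force": force on the tool from outside, world axes, zero at the start; "torque": the same for the moment, N m; "opening": finger opening in m.
Only numpy, scipy, OpenCV 4.12 (cv2) and the standard library are available. Lean on these libraries where they do the work, as an engineer would, in place of code of your own. Each camera call takes 0.05 s, during which the arm holds its last target. There are 200 camera calls.

## Task

The sliding arm of the overhead phone stand is out too far: slide it in until its orange ring just meets the mouth of the black collar. The cam drags the arm inwards as it shuts, so hold the arm at the ring with one finger while you squeeze the red cam lever fully shut against it. Finish still holding arm and shut lever pinched together in the gripper, without letting go, and leave everything else on the table where it is.

Things in the scene. Friction and masses are not known exactly. Their poses are not given: they have to be found in the camera images.
- collar_mouth (a point): Centre of the mouth of the black lock collar (36 mm across) of the overhead phone stand, from which the arm slides out. Level boom 190 mm above the table on a heavy foot that does not move. Axes of the stand: -y along the boom outwards to the phone, +x to the red lever's side, z up. The mast is 160 mm behind the mouth (+y), its top 21 mm above the boom's axis.
- column (a joint): The sliding arm, a black tube 22 mm across with a phone under its outer end (about 0.4 kg). Value in m: how far the inner edge of its orange ring stands outside the collar's mouth; 0 = flush (the mark), positive = too far out, negative = ring gone in. Range -0.03 to 0.095. Lever open: about 1 N of drag, stays where it is left. Lever shut: the cam grips it.
- ring (a point): On the arm's axis at the inner edge (collar side) of its orange ring, 6 mm wide. Moves with the arm. Outwards of it the tube is bare for 142 mm (thin grey rings every 20 mm), then an end fitting 27 mm across. Phone and clamp hang below the tube, from 32 mm under its axis, starting 112 mm outwards of this point.
- column_grip (a point): Point on the arm's axis 75 mm outwards of the orange ring's inner edge: a free place to grip the tube from above, fingers on its two sides. It moves with the arm.
- lever (a joint): The red cam lever, rad: 0 = fully shut, lying along the arm; up to 0.9 = swung out sideways. It swings level about an upright pin on the collar, takes some 2 to 5 N at its end and stays where it is left. Below about 0.6 its cam presses on the tube and, as it shuts, drags the arm inwards by about 5 mm unless the arm is held (up to about 9 N).
- lever_pivot (a point): The lever's pin, 22 mm to the side of the boom's axis (stand's +x) and 8 mm behind the collar's mouth, at the boom's height. Its axes turn with the lever: -y points along the lever to its tip.
- lever_tip (a point): End of the lever's middle line, 50 mm from the pin. Lever 8 mm thick, 15 mm tall, level with the arm. Shut, it lies along the bare tube: inner face 5 mm off the tube, outer face 24 mm from the arm's axis (arm and lever together 35 mm wide), reaching 42 mm outwards of the mouth.
- candle_cup_mid (a point): Bystander: loose black candle cup with a copper rim, 52 mm across, 58 mm tall, standing on a white board below the phone; point half-way up.
- frame: Bystander: black picture frame lying flat, 180 x 240 x 18 mm; origin under its centre.
- tape: Bystander: roll of yellow tape lying flat, 90 mm across, 24 mm tall; origin under its centre.
- screwdriver: Bystander: screwdriver lying on the table.
- pencil_pot: Bystander: white pot with pencils, 80 mm across, 150 mm tall; origin under its centre.
- tags: Bystander: small stack of paper tags, 55 x 85 x 12 mm; origin under its centre.

How it is judged (in metres and radians):
On the way, in this order (a step that is already met when the one before it is completed fails the run):
1. the arm is slid in by hand to its ring, the lever still open (value of joint column between -0.005 and 0.005 m and value of joint lever above 0.5 rad and contact force between the fingers and column above 1 N), for 0.2 s.
2. the lever is part-way shut with a finger holding the arm at the ring (value of joint column between -0.005 and 0.005 m and value of joint lever between 0.1 and 0.45 rad and contact force between the fingers and column above 0.5 N), for 0.05 s.
At the end, for the whole second after the job is handed in: The arm's ring edge is within 5 mm of the collar's mouth and still, the lever is shut to within 0.06 rad, and the gripper's fingers still hold arm and lever together, pressing on each with more than 2 N (value of joint column between -0.005 and 0.005 m and value of joint lever below 0.06 rad and velocity of joint column between -0.005 and 0.005 m/s and contact force between the fingers and column above 2 N and contact force between the fingers and lever above 2 N); the arm keeps its last pose, push and grip.
It fails at once if the arm moves off its ring (by more than 8 mm) once the lever is half shut (value of joint lever below 0.35 rad and (value of joint column above 0.008 m or value of joint column below -0.008 m)).
It fails at once if a bystander is moved by more than 20 mm (distance of any of candle_cup_mid, frame, tape, screwdriver, pencil_pot, tags from where it was at the start of the episode above 0.02 m).
It also fails if it takes over 51 s, if anything falls off the work surface, if the arm or the gripper's body presses on something with over 40 N, if the wrist force passes 120 N, or if a joint passes its speed limit or range.

## Working session

There is one attempt and no reset: what is moved stays moved. The work goes in short steps, Python scripts to look and compute and a shell command to move; the robot and the scene stay as the last step left them, time stands still between calls to the robot, and variables do not carry over. Pictures are saved under pics/ and viewed, about 8 in all and at most 12, crops included, and the job is handed in when it is done.

```bash
ls; mkdir -p pics; cat > h.py <<'E'
import numpy as np, cv2
from workcell import bot
from scipy.spatial.transform import Rotation as R
def w2c(name):
    m=bot.camera_model(name); Rm=cv2.Rodrigues(np.array(m['rvec'],float))[0]; return m,Rm,np.array(m['tvec'],float)
def wristT():
    o=bot.get_obs(); T=np.eye(4); T[:3,:3]=R.from_euler('xyz',o['tcp_rot'],degrees=True).as_matrix(); T[:3,3]=o['ee_pos']
    return T
def unproj(name,rc,depth,T=None):
    rc=np.atleast_2d(rc).astype(int); d=depth[rc[:,0],rc[:,1]]
    m=bot.camera_model(name)
    p=np.c_[(rc[:,1]-m['cx'])/m['fx']*d,(rc[:,0]-m['cy'])/m['fy']*d,d]
    if name=='wrist':
        X=T@np.array(m['tool_from_camera']); return p@X[:3,:3].T+X[:3,3]
    m,Rm,t=w2c(name); return (p-t)@Rm
def save(img,f): cv2.imwrite(f,cv2.cvtColor(img,cv2.COLOR_RGB2BGR))
E
python3 - <<'E'
from h import *
print(bot.get_obs())
for c in('scene','top'):
    im,d=bot.camera(c); save(im,f'pics/{c}.png')
    np.save(c+'_d.npy',d); np.save(c+'_i.npy',im)
    for l in ('ring','column','lever','lever_tip','collar_mouth','column_grip','candle_cup_mid','pencil_pot'):
        try: r=bot.regions_of(c,l)
        except Exception as e: print(c,l,e); continue
        for q in r[:2]:
            px=np.argwhere(q['pixels']&(d>0)); P=unproj(c,px,d)
            print(c,l,round(q['conf'],2),q['point'],len(px),np.median(P,0).round(3),P.min(0).round(3),P.max(0).round(3))
E
```

```text
pics
{'time': 0.0, 'q': array([-6.96716160e+01,  5.01139516e+00,  1.00329482e+01,  9.51005208e+01,
        9.34476915e-04,  8.99995149e+01]), 'qd': array([ 0.05994474, -0.15024504,  0.11291199, -0.04732528, -0.06588688,
       -0.00845106]), 'joint_efforts': array([-4.07360101e-03, -5.20383704e+01,  4.64808440e+01,  1.58154778e-02,
       -1.40964717e-04,  2.23879351e-05]), 'ee_pos': array([ 0.19098923, -0.51551258,  0.23056676]), 'tcp_rot': array([-8.99990649e+01,  7.89677002e-02, -6.96711309e+01]), 'wrist_force': array([ 0.43424076, -0.1334467 ,  0.68584215]), 'torque': array([ 0.00308065,  0.04667286, -0.02467571]), 'opening': 0.08548506657652276}
scene ring 0.93 [228.0, 301.6] 2194 [ 0.64  -0.041  0.148] [ 0.489 -0.191 -0.   ] [0.715 0.141 0.209]
scene column 0.59 [225.0, 298.9] 2155 [ 0.641 -0.041  0.149] [ 0.49 -0.2   0.  ] [0.715 0.138 0.209]
scene lever_tip 0.47 [259.6, 347.2] 148 [0.66  0.13  0.195] [ 0.534  0.039 -0.001] [0.679 0.155 0.205]
scene collar_mouth 0.77 [299.1, 401.7] 8349 [0.625 0.27  0.143] [ 0.45  -0.191 -0.006] [0.716 0.388 0.217]
scene column_grip 0.56 [227.
[... 409 characters left out ...]
319.1] 3321 [ 0.626 -0.048  0.145] [ 0.558 -0.114 -0.005] [0.747 0.173 0.205]
top column 0.34 [156.6, 236.2] 140 [0.66  0.132 0.196] [ 0.637  0.112 -0.005] [0.72  0.184 0.202]
top collar_mouth 0.95 [177.0, 207.7] 7982 [0.61  0.217 0.144] [ 0.522 -0.111 -0.006] [0.75  0.472 0.214]
top collar_mouth 0.64 [157.6, 233.5] 121 [0.657 0.129 0.196] [0.635 0.112 0.182] [0.675 0.143 0.202]
top column_grip 0.89 [172.8, 324.9] 3098 [ 0.626 -0.05   0.145] [ 0.56  -0.109 -0.   ] [0.709 0.14  0.205]
top column_grip 0.51 [138.9, 206.1] 704 [0.752 0.24  0.011] [0.706 0.2   0.002] [0.801 0.28  0.017]
top candle_cup_mid 0.59 [225.1, 359.1] 340 [ 0.527 -0.149  0.06 ] [ 0.504 -0.179 -0.   ] [ 0.555 -0.128  0.066]
```

View pics/top.png

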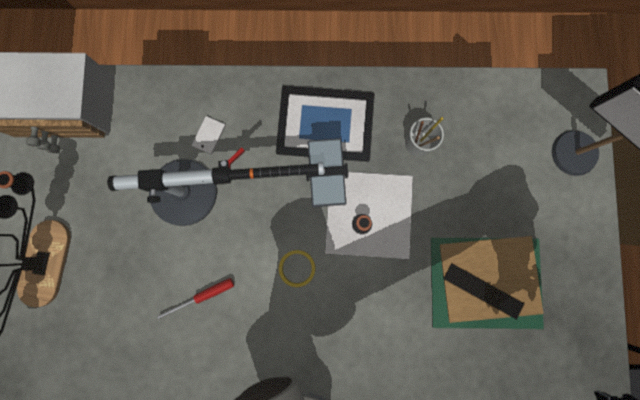

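View pics/scene.png

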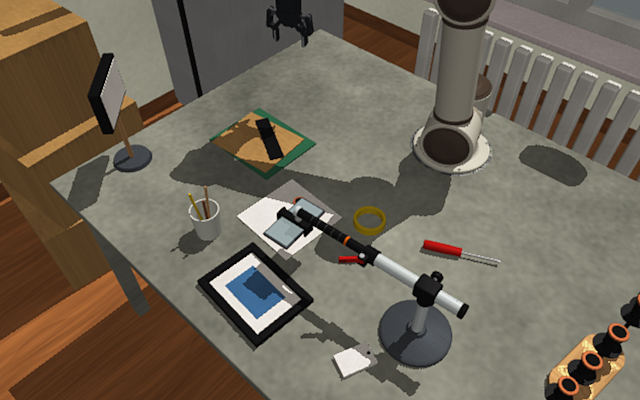

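The top view shows the boom running left to right: collar near (222,175), orange ring near (251,173), red lever from (228,165) to (243,150), and phone near (327,170). The scene view agrees, with the ring near (345,240) and the lever near (350,259).

```bash
python3 - <<'E'
from h import *
for c,(r0,r1,c0,c1) in dict(top=(140,195,100,350),scene=(200,320,290,480)).items():
    im=np.load(c+'_i.npy'); d=np.load(c+'_d.npy')
    h=cv2.cvtColor(im,cv2.COLOR_RGB2HSV); roi=np.zeros(d.shape,bool); roi[r0:r1,c0:c1]=1
    H,S,V=[h[...,i].astype(int) for i in range(3)]
    red=roi&((H<4)|(H>175))&(S>150)&(V>70); org=roi&(H>=5)&(H<16)&(S>150)&(V>70)
    for n,m in(('red',red),('orange',org)):
        px=np.argwhere(m&(d>0)); P=unproj(c,px,d); k=(P[:,2]>.17)&(P[:,2]<.22); P=P[k]
        print(c,n,len(P),px[k].mean(0).round(1),P.mean(0).round(4),P.min(0).round(3),P.max(0).round(3))
    px=np.argwhere(roi&(d>0)); P=unproj(c,px,d)
    k=(P[:,2]>.196)&(P[:,2]<.225)&(P[:,0]<.70)
    P=P[k]
    # boom top ridge in y bins
    for y in np.arange(-.12,.4,.02):
        q=P[abs(P[:,1]-y)<.01]
        if len(q)>3: print(c,round(y,2),len(q),'x',q[:,0].min().round(3),q[:,0].mean().round(4),q[:,0].max().round(3),'zmax',q[:,2].max().round(4))
im=np.load('top_i.npy'); save(cv2.resize(im[130:210,190:300],None,fx=7,fy=7,interpolation=cv2.INTER_CUBIC),'pics/topcrop.png')
E
```

```text
top red 75 [155.8 235.1] [0.658  0.1285 0.197 ] [0.638 0.112 0.193] [0.675 0.143 0.202]
top orange 32 [173.1 251.1] [0.6214 0.094  0.1992] [0.614 0.09  0.196] [0.63  0.098 0.203]
top -0.06 28 x 0.623 0.6328 0.647 zmax 0.2045
top -0.04 83 x 0.623 0.6335 0.644 zmax 0.2045
top -0.02 82 x 0.623 0.6318 0.64 zmax 0.2037
top 0.0 80 x 0.621 0.6298 0.639 zmax 0.2031
top 0.02 75 x 0.62 0.6287 0.638 zmax 0.2036
top 0.04 87 x 0.616 0.6269 0.637 zmax 0.2027
top 0.06 86 x 0.616 0.6252 0.635 zmax 0.2034
top 0.08 81 x 0.614 0.6236 0.633 zmax 0.2045
top 0.1 82 x 0.613 0.6219 0.632 zmax 0.2031
top 0.12 118 x 0.611 0.6339 0.675 zmax 0.2034
top 0.14 175 x 0.603 0.6266 0.662 zmax 0.2106
top 0.16 189 x 0.6 0.6206 0.646 zmax 0.2102
top 0.18 121 x 0.602 0.6151 0.632 zmax 0.208
top 0.2 120 x 0.6 0.6133 0.628 zmax 0.2073
top 0.22 116 x 0.598 0.612 0.625 zmax 0.2061
top 0.24 121 x 0.598 0.6103 0.623 zmax 0.2066
top 0.26 116 x 0.596 0.6085 0.623 zmax 0.2074
top 0.28 210 x 0.587 0.6062 0.627 zmax 0.2137
top 0.3 200 x 0.586 0.6044 0.625 zmax 0.2139
top 0.32 141 x 0.585 0.6043 0.625 zmax 0.2134
top 0.34 121 x 0.58
[... 687 characters left out ...]
63 x 0.617 0.6264 0.636 zmax 0.2059
scene 0.12 99 x 0.612 0.6407 0.679 zmax 0.2066
scene 0.14 119 x 0.607 0.6341 0.663 zmax 0.2115
scene 0.16 147 x 0.603 0.6284 0.649 zmax 0.2131
scene 0.18 109 x 0.607 0.6222 0.636 zmax 0.2107
scene 0.2 96 x 0.604 0.6198 0.631 zmax 0.2092
scene 0.22 103 x 0.603 0.6186 0.629 zmax 0.209
scene 0.24 105 x 0.602 0.6171 0.629 zmax 0.2081
scene 0.26 100 x 0.601 0.6148 0.625 zmax 0.2095
scene 0.28 161 x 0.566 0.6113 0.631 zmax 0.2169
scene 0.3 249 x 0.563 0.6031 0.63 zmax 0.2161
scene 0.32 186 x 0.588 0.6111 0.628 zmax 0.2164
scene 0.34 119 x 0.591 0.609 0.621 zmax 0.2087
scene 0.36 126 x 0.588 0.6071 0.618 zmax 0.2096
scene 0.38 119 x 0.586 0.6058 0.618 zmax 0.2118
```

View pics/topcrop.png

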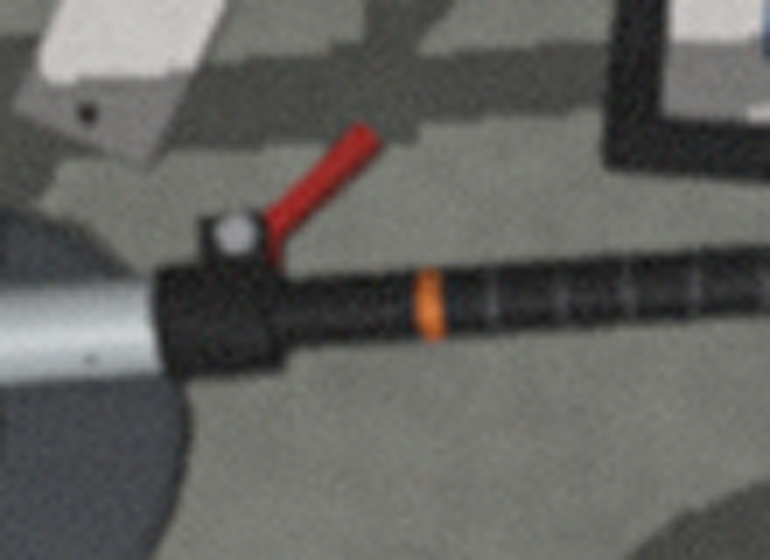

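The lever is open at about 0.75 rad, with the ring edge about 39 mm outside the mouth. The stand is yawed about +4.75°. I'm approaching above the grip point now.

```bash
python3 -m jog '[[0,1,1.2,1,0,0,1],[0,2.1,2.6,2,0,0,2],[0,3.3,4,2.8,0,0,3],[0,4.5,5.5,2.8,0,0,4],[0,5.7,7,2.8,0,0,5]]' 30; python3 -m jog '[[0,1.2,1.4,0,0,0,1],[0,2.4,2.9,0,0,0,2],[0,3.6,4.3,0,0,0,3],[0,4.8,5.8,0,0,0,4],[0,5.9,7.2,0,0,0,5]]'; python3 -m jog '[[0,1.2,1.4,0,0,0,1],[0,2.4,2.9,0,0,0,2],[0,3.6,4.3,0,0,0,3],[0,4.8,5.8,0,0,0,4],[0,6,7.3,0,0,0,4.9]]';  python3 -m jog '[[0,0,0,0,0,0,0],[0,0,0,0,0,0,0]]'
python3 - <<'E'
from h import *
T=wristT(); im,d=bot.camera('wrist'); save(im,'pics/w1.png'); np.save('w_d.npy',d); np.save('w_i.npy',im); np.save('w_T.npy',T)
print(T.round(3))
E
```

```text
time: 1.4
ee_pos: [0.3346, -0.3394, 0.3022]
tcp_rot: [-90.0, -0.1, -44.5]
wrist_force: [0.4, -1.7, -0.9]
opening: 0.0854
time: 1.9
ee_pos: [0.4821, -0.1588, 0.3014]
tcp_rot: [-90.0, -0.0, -19.4]
wrist_force: [1.1, -0.2, 1.3]
opening: 0.0854
time: 2.4
ee_pos: [0.632, 0.0236, 0.3014]
tcp_rot: [-90.0, -0.0, 5.0]
wrist_force: [0.5, -0.7, 0.9]
opening: 0.0853
time: 2.6
ee_pos: [0.6315, 0.0227, 0.3001]
tcp_rot: [-90.0, 0.1, 4.9]
wrist_force: [-0.4, -0.3, -0.0]
opening: 0.0856
[[ 0.996 -0.002 -0.086  0.631]
 [ 0.086 -0.     0.996  0.023]
 [-0.002 -1.    -0.     0.3  ]
 [ 0.     0.     0.     1.   ]]
```

View pics/w1.png

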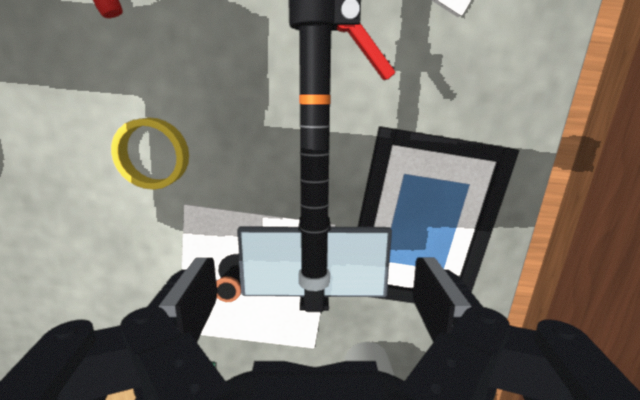

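The wrist view shows the collar at the top (rows 0–27, cols 290–358), the ring at row 99, the lever tip at (390,75), and the tube near column 315 at the middle of the hand.

```bash
cat > m.py <<'E'
from h import *
def stand(im,d,T,yaw=4.75):
    h=cv2.cvtColor(im,cv2.COLOR_RGB2HSV); H,S,V=[h[...,i].astype(int) for i in range(3)]
    out={}
    for n,m in(('red',((H<4)|(H>175))&(S>150)&(V>70)),('orange',(H>=5)&(H<20)&(S>150)&(V>90)),('dark',V<70)):
        px=np.argwhere(m&(d>0)); P=unproj('wrist',px,d,T); k=(P[:,2]>.175)&(P[:,2]<.225)&(abs(P[:,0]-.64)<.06)&(P[:,1]>-.12)
        out[n]=(P[k],px[k])
    return out
E
python3 - <<'E'
from m import *
T=np.load('w_T.npy');im=np.load('w_i.npy');d=np.load('w_d.npy')
o=stand(im,d,T)
for n in('red','orange'):
    P=o[n][0]; print(n,len(P),P.mean(0).round(4),P.min(0).round(4),P.max(0).round(4))
D,px=o['dark']
for y in np.arange(-.06,.18,.01):
    q=D[abs(D[:,1]-y)<.005]
    if len(q)>5: t=q[q[:,2]>q[:,2].max()-.004]; print(round(y,3),q[:,0].min().round(4),q[:,0].max().round(4),'ridge',t[:,0].mean().round(4),q[:,2].max().round(4))
k=(D[:,2]>.206)&(D[:,1]>.1)
print('collar top ymin',np.percentile(D[k,1],[0,1,5]).round(4), D[k,0].mean())
L=o['red'][0]; v=np.linalg.svd(L[:,:2]-L[:,:2].mean(0),full_matrices=False)[2][0]; print('lever dir',v,np.degrees(np.arctan2(v[0],-v[1])))
E
```

```text
red 967 [0.6578 0.1303 0.1963] [0.6354 0.1129 0.1849] [0.6768 0.1444 0.2012]
orange 307 [0.6242 0.095  0.1989] [0.6139 0.0908 0.1932] [0.6347 0.099  0.2026]
-0.04 0.6246 0.6454 ridge 0.6345 0.2016
-0.03 0.6243 0.6446 ridge 0.6344 0.2017
-0.02 0.6235 0.6436 ridge 0.6333 0.2019
-0.01 0.622 0.6428 ridge 0.6326 0.2019
0.0 0.6209 0.6427 ridge 0.6316 0.2021
0.01 0.6205 0.6417 ridge 0.6309 0.2019
0.02 0.6188 0.6414 ridge 0.6302 0.2017
0.03 0.6183 0.6406 ridge 0.6291 0.2028
0.04 0.6175 0.6396 ridge 0.6284 0.2023
0.05 0.6168 0.6387 ridge 0.6276 0.2017
0.06 0.6161 0.6376 ridge 0.6269 0.2022
0.07 0.6155 0.6371 ridge 0.6264 0.2025
0.08 0.6154 0.6357 ridge 0.6255 0.2018
0.09 0.6151 0.6347 ridge 0.6252 0.2018
0.1 0.6134 0.634 ridge 0.6237 0.202
0.11 0.6129 0.6335 ridge 0.6235 0.2021
0.12 0.6118 0.6325 ridge 0.623 0.2022
0.13 0.6111 0.6318 ridge 0.6218 0.2022
0.14 0.6039 0.6486 ridge 0.6196 0.2091
0.15 0.6025 0.6485 ridge 0.6199 0.2095
0.16 0.6289 0.6473 ridge 0.6363 0.2038
collar top ymin [0.1411 0.1414 0.1422] 0.6200384444689356
lever dir [ 0.74867316 -0.66293928] 48.47557350113048
```

```bash
python3 -m jog '[[0,-0.07,0,-1.5,0,0,0],[0,-0.07,0,-3,0,0,0],[0,-0.07,0,-4.2,0,0,0],[0,-0.07,0,-5.2,0,0,0],[0.3,-0.07,0,-5.2,0,0,0]]' 30; python3 -m jog '[[0.6,0,0,0,0,0,0],[0.9,0,0,0,0,0,0],[1,0,0,0,0,0,0],[1,0,0,0,0,0,0],[1,0,0,0,0,0,0]]'; python3 -m jog '[[1,0,0,0,0,0,0],[1,0,0,0,0,0,0],[1,0,0,0,0,0,0]]'
```

```text
time: 3.15
ee_pos: [0.6272, 0.0204, 0.1686]
tcp_rot: [-90.0, 0.3, 4.7]
wrist_force: [0.1, -0.2, 0.3]
opening: 0.073
time: 3.65
ee_pos: [0.631, 0.0217, 0.1733]
tcp_rot: [-90.0, -0.3, 4.8]
wrist_force: [4.6, -1.4, 6.2]
opening: 0.0211
time: 3.95
ee_pos: [0.631, 0.0217, 0.1734]
tcp_rot: [-90.0, -0.3, 4.8]
wrist_force: [5.5, -0.8, 4.5]
opening: 0.0208
```

```bash
python3 -m jog '[[1,-0.02,0.3,0,0,0,0],[1,-0.05,0.6,0,0,0,0],[1,-0.07,0.9,0,0,0,0],[1,-0.1,1.2,0,0,0,0],[1,-0.12,1.48,0,0,0,0]]'; python3 -m jog '[[1,0,0,0,0,0,0],[1,0,0,0,0,0,0],[1,0,0,0,0,0,0]]'
python3 - <<'E'
from m import *
T=wristT(); im,d=bot.camera('wrist'); o=stand(im,d,T)
for n in('red','orange'):
    P=o[n][0]; print(n,len(P),P.mean(0).round(4),P.min(0).round(4),P.max(0).round(4)) if len(P) else print(n,0)
save(im,'pics/w2.png')
im,d=bot.camera('top'); save(cv2.resize(im[130:210,190:300],None,fx=7,fy=7,interpolation=cv2.INTER_CUBIC),'pics/t2.png')
E
```

```text
time: 4.45
ee_pos: [0.628, 0.059, 0.1733]
tcp_rot: [-90.0, -0.3, 4.8]
wrist_force: [5.0, -1.5, 4.6]
opening: 0.0212
time: 4.75
ee_pos: [0.6279, 0.0593, 0.1733]
tcp_rot: [-90.0, -0.3, 4.8]
wrist_force: [5.0, 2.4, 5.1]
opening: 0.0214
red 3482 [0.658  0.1301 0.196 ] [0.6349 0.1126 0.185 ] [0.677  0.1444 0.2025]
orange 934 [0.6219 0.1326 0.1985] [0.6103 0.1283 0.1919] [0.6318 0.1363 0.2023]
```

View pics/w2.png

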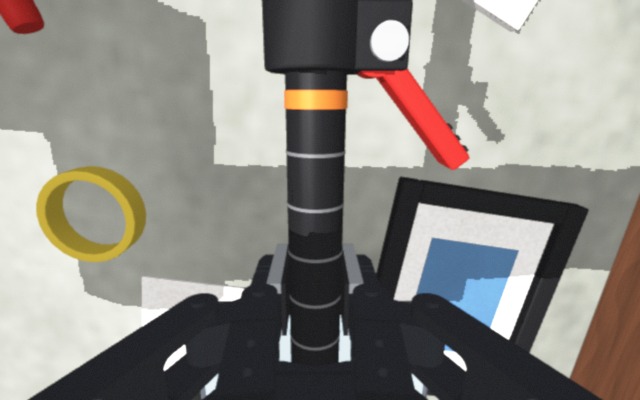

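The ring (rows 89–108) is now close to the collar edge (row about 72). I'll measure the gap using ray heights.

```bash
python3 - <<'E'
from m import *
T=wristT(); im,d=bot.camera('wrist'); m=bot.camera_model('wrist'); X=T@np.array(m['tool_from_camera']); print('cam',X[:3,3].round(3))
def ray(r,c,z):
    v=X[:3,:3]@np.array([(c-m['cx'])/m['fx'],(r-m['cy'])/m['fy'],1]); return (X[:3,3]+v*(z-X[2,3])/v[2]).round(4)
h=cv2.cvtColor(im,cv2.COLOR_RGB2HSV)
for c in (300,308,316,324): 
    print(c,[tuple(int(a) for a in im[r,c]) for r in range(64,92,2)], d[60:92:2,c].round(3))
og=[np.flatnonzero((h[:,c,0]>=5)&(h[:,c,0]<20)&(h[:,c,1]>150)&(h[:,c,2]>90)) for c in range(308,325)]
print([ (g.min(),g.max()) for g in og])
for r in(68,70,72,74): print(r,ray(r,316,.209),ray(r,316,.202))
r=np.mean([g.min() for g in og]); print('ring inner',ray(r-.5,316,.2025),'outer',ray(np.mean([g.max() for g in og])+.5,316,.2025))
E
```

```text
cam [0.62  0.133 0.316]
300 [(64, 64, 67), (48, 49, 52), (26, 24, 24), (28, 27, 28), (64, 63, 66), (70, 69, 72), (71, 69, 73), (71, 71, 74), (70, 69, 73), (69, 69, 70), (69, 69, 71), (71, 71, 73), (74, 69, 69), (251, 168, 87)] [0.099 0.102 0.102 0.102 0.102 0.109 0.11  0.109 0.11  0.11  0.111 0.109
 0.111 0.11  0.109 0.111]
308 [(63, 63, 67), (46, 47, 49), (27, 26, 27), (27, 27, 31), (53, 52, 54), (90, 91, 93), (91, 91, 93), (91, 91, 94), (89, 89, 92), (92, 92, 96), (89, 90, 94), (91, 90, 94), (98, 94, 95), (254, 191, 109)] [0.101 0.101 0.101 0.101 0.102 0.109 0.108 0.108 0.109 0.111 0.109 0.109
 0.    0.11  0.11  0.109]
316 [(55, 54, 58), (42, 45, 45), (28, 24, 27), (33, 33, 35), (43, 43, 45), (63, 62, 65), (65, 64, 67), (63, 63, 67), (66, 64, 67), (65, 65, 67), (67, 66, 68), (66, 65, 67), (71, 64, 67), (248, 156, 80)] [0.101 0.1   0.102 0.102 0.102 0.108 0.109 0.11  0.109 0.109 0.109 0.109
 0.109 0.109 0.109 0.109]
324 [(51, 50, 52), (43, 44, 44), (27, 28, 30), (32, 30, 31), (38, 36, 39), (47, 46, 48), (50, 49, 52), (48, 47, 49), (51, 51, 52), (47, 50, 50), (49, 50, 51), (47, 48, 50), (56, 52, 50), (235, 135, 64)] [0.1   0.101 0.101 0.102 0.103 0.108 0.109 0.108 0.109 0.109 0.109 0.109
 0.109 0.108 0.11  0.109]Traceback (most recent call last):
  File "<stdin>", line 9, in <module>
    return umr_minimum(a, axis, None, out, keepdims, initial, where)
ValueError: zero-size array to reduction operation minimum which has no identity
```

```bash
python3 -m jog '[[1,-0.01,0.08,0,0,0,0],[1,-0.02,0.17,0,0,0,0],[1,-0.02,0.17,0,0,0,0],[1,-0.02,0.17,0,0,0,0],[1,-0.02,0.17,0,0,0,0]]'
cat > gap.py <<'E'
from m import *
def gap(f=None,c0=300,c1=330):
    T=wristT(); im,d=bot.camera('wrist'); m=bot.camera_model('wrist'); X=T@np.array(m['tool_from_camera'])
    if f: save(im,f)
    def ray(r,c,z):
        v=X[:3,:3]@np.array([(c-m['cx'])/m['fx'],(r-m['cy'])/m['fy'],1]); return X[:3,3]+v*(z-X[2,3])/v[2]
    h=cv2.cvtColor(im,cv2.COLOR_RGB2HSV).astype(int)
    o=(h[...,0]>=5)&(h[...,0]<22)&(h[...,1]>120)&(h[...,2]>90)
    o=cv2.morphologyEx(o.astype(np.uint8),cv2.MORPH_OPEN,np.ones((5,5)))
    n,lab,st,ce=cv2.connectedComponentsWithStats(o); i=1+np.argmax(st[1:,4]); x,y,w,hh,a=st[i]; print('ring box x,y,w,h',x,y,w,hh,a)
    c=x+w//2; g=np.flatnonzero(lab[:,c]==i); print('ring rows',g.min(),g.max(),'y',ray(g.min()-.5,c,.202)[1].round(4),ray(g.max()+.5,c,.202)[1].round(4))
    for r in range(max(0,g.min()-28),g.min()+2,2): print(r,im[r,c-4:c+5].mean((0,1)).round(),d[r,c].round(3),ray(r,c,.202)[1].round(4),ray(r,c,.209)[1].round(4))
if __name__=='__main__':
    import sys; gap(*sys.argv[1:])
E
python3 gap.py
```

```text
time: 5.4
ee_pos: [0.6276, 0.0633, 0.1733]
tcp_rot: [-90.0, -0.3, 4.8]
wrist_force: [6.4, 2.3, 4.6]
opening: 0.0212
ring box x,y,w,h 572 204 68 196 7371
ring rows 286 399 y 0.0774 0.0228
258 135.0 0.351 0.0888 0.0918
260 134.0 0.352 0.088 0.0911
262 134.0 0.0 0.0872 0.0903
264 132.0 0.354 0.0864 0.0895
266 131.0 0.352 0.0856 0.0888
268 130.0 0.354 0.0847 0.088
270 159.0 0.354 0.0839 0.0872
272 197.0 0.355 0.0831 0.0864
274 186.0 0.356 0.0823 0.0857
276 175.0 0.357 0.0814 0.0849
278 162.0 0.359 0.0806 0.0841
280 151.0 0.359 0.0798 0.0833
282 140.0 1.047 0.0789 0.0825
284 128.0 1.046 0.0781 0.0817
286 119.0 1.05 0.0772 0.0809
```

Wrong blob (table edge); I'll mask out everything that isn't near the camera.

```bash
sed -i 's/&(h\[...,2\]>90)$/\&(h[...,2]>90)\&(d<.15)\&(d>0)/' gap.py; python3 gap.py
```

```text
ring box x,y,w,h 313 89 34 21 680
ring rows 89 109 y 0.1403 0.1338
61 50.0 0.102 0.1484 0.1477
63 49.0 0.102 0.1478 0.1472
65 50.0 0.102 0.1473 0.1466
67 50.0 0.103 0.1467 0.1461
69 50.0 0.102 0.1461 0.1455
71 50.0 0.102 0.1455 0.145
73 50.0 0.102 0.1449 0.1444
75 49.0 0.102 0.1443 0.1439
77 48.0 0.103 0.1437 0.1433
79 45.0 0.103 0.1431 0.1428
81 38.0 0.103 0.1425 0.1422
83 29.0 0.106 0.1419 0.1416
85 42.0 0.111 0.1413 0.1411
87 41.0 0.111 0.1407 0.1405
89 81.0 0.11 0.1401 0.1399
```

The mouth is at y≈0.142 and the ring edge at 0.1403, so the gap is about +1.5 mm. Next I'll release, lift, and place the open hand across arm and lever.

```bash
python3 -m jog '[[0,0,0,0,0,0,0],[0,0,0,0,0,0,0],[0,0,0,0,0,0,0],[0,0,0,0,0,0,0],[0,0,0,0,0,0,0]]'; python3 -m jog '[[0,0,0,0,0,0,0],[0,0,0,1,0,0,0],[0,0,0,2.4,0,0,0],[0,0.5,1,2.4,0,0,0],[0,1,2.1,2.4,0,0,0]]'; python3 -m jog '[[0,0,0,0,0,0,0],[0,0,0,0,0,0,0]]'; python3 gap.py pics/w3.png
```

```text
time: 6.0
ee_pos: [0.6257, 0.063, 0.1712]
tcp_rot: [-90.0, 0.0, 4.8]
wrist_force: [-0.7, 0.2, 0.3]
opening: 0.0853
time: 6.5
ee_pos: [0.6516, 0.1154, 0.2332]
tcp_rot: [-90.0, -0.2, 4.7]
wrist_force: [0.5, -0.2, -0.6]
opening: 0.0853
time: 6.7
ee_pos: [0.6508, 0.1159, 0.2307]
tcp_rot: [-90.0, 0.1, 4.9]
wrist_force: [-1.3, -0.7, -0.0]
opening: 0.0855Traceback (most recent call last):
  File "gap.py", line 14, in <module>
    import sys; gap(*sys.argv[1:])
                ~~~^^^^^^^^^^^^^^^
  File "gap.py", line 10, in gap
    n,lab,st,ce=cv2.connectedComponentsWithStats(o); i=1+np.argmax(st[1:,4]); x,y,w,hh,a=st[i]; print('ring box x,y,w,h',x,y,w,hh,a)
                                                         ~~~~~~~~~^^^^^^^^^^
    return _wrapfunc(a, 'argmax', axis=axis, out=out, **kwds)
    return bound(*args, **kwds)
ValueError: attempt to get argmax of an empty sequence
```

View pics/w3.png

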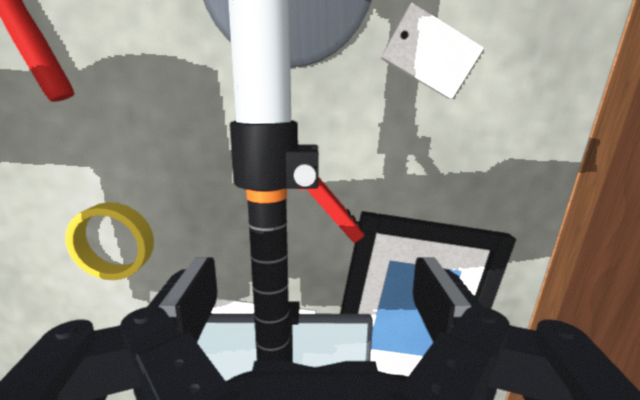

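The ring (row 196) sits at the collar mouth (row 188), the lever tip is at (360,238), and the jaws straddle arm and lever. Lowering.

```bash
python3 -m jog '[[0,0,0,-0.7,0,0,0],[0,0,0,-1.4,0,0,0],[0,0,0,-2,0,0,0],[0,0,0,-2.65,0,0,0],[0,0,0,-2.65,0,0,0]]'; sed -i 's/d<.15/d<.2/' gap.py; python3 gap.py pics/w4.png
```

```text
time: 7.25
ee_pos: [0.6496, 0.1144, 0.1629]
tcp_rot: [-90.0, 0.2, 4.8]
wrist_force: [0.7, 0.1, -0.5]
opening: 0.0856
ring box x,y,w,h 213 241 52 19 771
ring rows 248 259 y 0.1383 0.1338
220 32.0 0.105 0.1481 0.1508
222 32.0 0.105 0.1474 0.1502
224 31.0 0.106 0.1467 0.1495
226 31.0 0.106 0.146 0.1489
228 31.0 0.107 0.1453 0.1482
230 31.0 0.105 0.1446 0.1476
232 29.0 0.107 0.1439 0.1469
234 31.0 0.106 0.1431 0.1462
236 32.0 0.106 0.1424 0.1456
238 31.0 0.107 0.1417 0.1449
240 30.0 0.107 0.141 0.1442
242 49.0 0.107 0.1403 0.1436
244 127.0 0.114 0.1395 0.1429
246 136.0 0.113 0.1388 0.1422
248 135.0 0.114 0.1381 0.1415
```

View pics/w4.png

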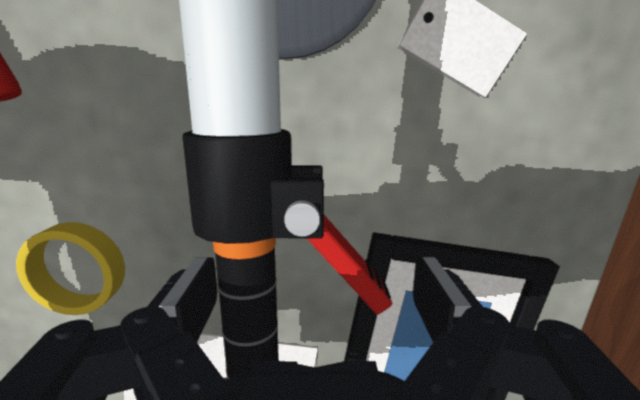

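The ring edge is flush within about 2 mm, and both jaws straddle tube and lever. I'll make contact on the tube first, biased to press it, then close in stages.

```bash
python3 -m jog '[[0.1,0.04,0,0,0,0,0],[0.15,0.08,0.01,0,0,0,0],[0.15,0.08,0.01,0,0,0,0],[0.15,0.08,0.01,0,0,0,0]]' 40; python3 gap.py | head -2
```

```text
time: 7.7
ee_pos: [0.6491, 0.1151, 0.1668]
tcp_rot: [-90.0, 0.4, 4.8]
wrist_force: [-24.3, -2.9, 9.6]
opening: 0.0725
ring box x,y,w,h 218 237 57 19 795
ring rows 240 254 y 0.1402 0.1345
```

```bash
python3 -m jog '[[0.2,-0.085,-0.01,0,0,0,0],[0.25,-0.17,-0.01,0,0,0,0],[0.3,-0.255,-0.02,0,0,0,0],[0.3,-0.255,-0.02,0,0,0,0]]'; python3 - <<'E'
from gap import *
gap()
T=wristT(); im,d=bot.camera('wrist'); P=stand(im,d,T)['red'][0]; v=np.linalg.svd(P[:,:2]-P[:,:2].mean(0),full_matrices=False)[2][0]; print('lever rad',np.arctan(abs(v[0]/v[1]))-.08, P.max(0),P.min(0))
E
```

```text
time: 8.15
ee_pos: [0.6429, 0.1144, 0.1687]
tcp_rot: [-90.0, 0.2, 4.8]
wrist_force: [-26.3, -4.7, 18.7]
opening: 0.0606
ring box x,y,w,h 235 234 59 19 832
ring rows 237 252 y 0.1404 0.1342
209 31.0 0.11 0.1505 0.153
211 33.0 0.11 0.1498 0.1523
213 32.0 0.111 0.1491 0.1516
215 32.0 0.11 0.1484 0.151
217 31.0 0.109 0.1476 0.1503
219 31.0 0.11 0.1469 0.1496
221 31.0 0.111 0.1462 0.1489
223 30.0 0.11 0.1454 0.1482
225 31.0 0.111 0.1447 0.1475
227 31.0 0.112 0.1439 0.1468
229 30.0 0.111 0.1432 0.1461
231 32.0 0.111 0.1425 0.1454
233 30.0 0.113 0.1417 0.1447
235 31.0 0.111 0.1409 0.144
237 75.0 0.113 0.1402 0.1433
lever rad 0.5444608399783232 [0.67160636 0.14439517 0.20270824] [0.64210962 0.10809582 0.18484599]
```

```bash
python3 -m jog '[[0.3,0,0,0.12,0,0,0],[0.33,-0.05,0,0.22,0,0,0],[0.36,-0.1,-0.01,0.25,0,0,0],[0.4,-0.17,-0.01,0.27,0,0,0],[0.4,-0.17,-0.01,0.27,0,0,0]]'; cat > s.py <<'E'
from gap import *
gap()
T=wristT(); im,d=bot.camera('wrist'); P=stand(im,d,T)['red'][0]; v=np.linalg.svd(P[:,:2]-P[:,:2].mean(0),full_matrices=False)[2][0]; print('lever rad',np.arctan(abs(v[0]/v[1]))-.08, P.max(0),P.min(0))
E
python3 s.py | grep -v '^2'
```

```text
time: 8.75
ee_pos: [0.6384, 0.1141, 0.1709]
tcp_rot: [-90.1, 0.5, 4.8]
wrist_force: [-19.7, -4.0, -5.2]
opening: 0.0511
ring box x,y,w,h 248 232 58 19 814
ring rows 234 250 y 0.1406 0.1339
lever rad 0.35345115037713876 [0.66304135 0.14438916 0.20376157] [0.63989319 0.10426626 0.18968588]
```

```bash
python3 -m jog '[[0.43,-0.03,0,0,0,0,0],[0.46,-0.07,0,0.03,0,0,0],[0.49,-0.12,-0.01,0.05,0,0,0],[0.49,-0.12,-0.01,0.05,0,0,0]]' 50; python3 s.py | grep -v '^2'
```

```text
time: 9.25
ee_pos: [0.6346, 0.1143, 0.1722]
tcp_rot: [-90.0, 0.6, 4.8]
wrist_force: [-24.6, -1.6, -1.6]
opening: 0.0438
ring box x,y,w,h 258 232 57 17 718
ring rows 234 248 y 0.1404 0.1345
lever rad 0.2031665378563352 [0.65610931 0.14421886 0.20315998] [0.63806381 0.10276025 0.19422361]
```

```bash
python3 -m jog '[[0.52,-0.04,0,0,0,0,0],[0.55,-0.08,-0.01,0.02,0,0,0],[0.58,-0.12,-0.01,0.04,0,0,0],[0.62,-0.16,-0.01,0.05,0,0,0],[0.7,-0.16,-0.01,0.05,0,0,0]]' 60; python3 s.py | grep -v '^2'
```

```text
time: 9.85
ee_pos: [0.6296, 0.1139, 0.1737]
tcp_rot: [-90.0, 0.7, 4.8]
wrist_force: [-31.3, -2.9, 4.7]
opening: 0.0323
ring box x,y,w,h 271 231 56 16 694
ring rows 233 246 y 0.1403 0.1347
lever rad -0.022137101881030817 [0.64583782 0.14375187 0.20297722] [0.63511698 0.10162218 0.18611054]
```

```bash
python3 -m jog '[[1,-0.03,0,0,0,0,0],[1,-0.06,0,0,0,0,0],[1,-0.08,0,0,0,0,0],[1,-0.08,0,0,0,0,0],[1,-0.08,0,0,0,0,0]]' 60;python3 -m jog '[[1,0,0,0,0,0,0],[1,0,0,0,0,0,0],[1,0,0,0,0,0,0]]'; python3 s.py | grep -v '^2'; python3 - <<'E'
from h import *
im,d=bot.camera('wrist'); save(im,'pics/w5.png')
E
```

```text
time: 10.45
ee_pos: [0.6296, 0.1139, 0.1738]
tcp_rot: [-90.0, 0.5, 4.8]
wrist_force: [-17.9, -0.5, -7.9]
opening: 0.0324
time: 10.75
ee_pos: [0.6295, 0.1139, 0.1738]
tcp_rot: [-90.0, 0.5, 4.8]
wrist_force: [-19.1, -0.9, 1.1]
opening: 0.0325
ring box x,y,w,h 272 231 56 16 680
ring rows 233 246 y 0.1403 0.1347
lever rad -0.025022054072980582 [0.64568567 0.14384548 0.20349971] [0.63484351 0.10169198 0.18730537]
```

View pics/w5.png

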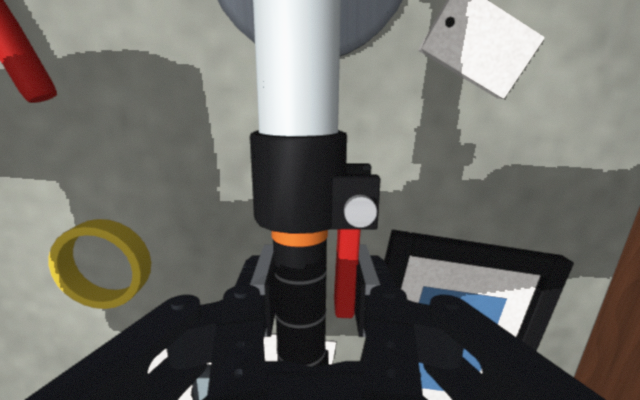

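The picture shows the lever shut along the tube (rows 230–317, column 347), the ring at the collar mouth (row 238), and one pad on the tube with the other on the lever. Handing in.

```bash
python3 -c "
from workcell import bot
print(bot.job_done()); o=bot.get_obs(); print(o['time'],o['ee_pos'],o['opening'],o['wrist_force'])"
```

```text
the job is handed in; nothing more can be done
None
the job is handed in; nothing more can be done
```

I gripped the tube, slid the arm in until its ring met the collar, then squeezed the lever shut in stages with one finger holding the tube. I handed the job in at about 11 s with the gripper still pinching arm and lever together. The hand-in gives no verdict, so the result is unconfirmed.

Last checks before handing in:
- **Ring:** its inner edge read about 1 to 2 mm outside the collar mouth. It moved less than 0.5 mm while the lever closed.
- **Lever:** the camera angle was about -0.02 rad, which I read as fully shut. It measured 0.35 and 0.20 rad on the way, with about 20 to 25 N of sideways push on the tube.
- **Grip:** the closure was commanded at 60 N. I did not measure the contact force on the tube and the lever separately.
- **Disagreement:** the finger opening read 32.5 mm against the expected 35 mm. Both pads were seen in contact.
- **Sideways push:** about 19 N of net sideways push on the stand remained at hand-in.
- **Bystanders:** the frame, tape, tags and screwdriver looked undisturbed in the last wrist view. I did not check the candle cup or the pencil pot again.

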